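# Open the picture press and hold its cam at full lift

## Task

Lift the cover plate off the pins of the picture press and lay it gently, flat, in the middle of the cork mat. Then swing the cam lever up to its highest lift, where it stands straight up, so that the picture panel rises out of the box, and finish while still holding the lever there with the gripper (it springs back if let go). Do not raise the lever while the cover is on, do not touch the picture panel with the fingers, and leave everything else on the table where it is.

Things in the scene. Friction and masses are not known exactly. Their poses are not given: they have to be found in the camera images.
- press: The picture press, fixed to the table: open wooden box 150 (its x) x 130 (its y) mm, rim 75 mm above its origin (centre of underside). Two upright steel pins, 6 mm diameter, stand 14 mm above the rim at x = -64 and +64 mm, y = 0. The cam and its lever are on its -x face (towards the robot).
- cover: Loose aluminium cover plate 150 x 130 x 6 mm, about 0.3 kg, lying on the rim with its two 10 mm holes over the pins, same axes as the press at the start; origin at the centre of its underside. On top, in the middle, a wooden bar handle along its x.
- cover_handle (a point): Middle of the cover's handle, 30 mm above the cover's underside. The handle bar is 70 mm long (cover x), 14 mm wide (cover y), 16 mm high, its top 38 mm above the cover's underside; grip it across, along the cover's y.
- mat: Fixed cork mat 190 x 170 mm, 3 mm thick, on the table on the other side from the press (press and mat may stand left or right); origin at the centre of its underside, on the table. Here the cover is to be laid.
- panel: Loose black picture panel 94 x 94 x 6 mm with pale skin-coloured inlays, 60 g, lying inside the press under the cover; origin at the centre of its underside, 66 mm above the press origin at the start. At the cam's highest lift the lift pad has raised it 11 mm, just clear of the rim.
- cam (a joint): Cam and lever angle, 0 to 2.2 rad, starting at 0.02 to 0.22. 0: lever level, pointing to the press's +y; it grows as the lever is raised. Highest lift at 1.571, lever straight up; beyond (leaning to -y) the pad sinks again. Pad lift: 16 mm x sin(angle). A spring (0.3 N m/rad, zero at 0; 0.1 N m friction) drives the lever back down when let go: about 5 N at the grip when upright.
- lever: The cam lever: flat steel arm 8 mm thick and 16 mm wide, with a red round grip bar at its end. Origin on the cam's axle at the press's -x face; its y axis points along the arm to the grip.
- lever_grip (a point): The point to hold on the red grip bar: 18 mm diameter, axis along the press's x; 115 mm from the axle. The bar is 66 mm long, from 35 mm to the press side (there the arm begins) to 31 mm to the other side of this point. It can turn between the fingers while it is carried round.
- lever_pivot (a point): Point on the axle's line, 45 mm above the press's underside, in the plane in which lever_grip swings: at angle a, lever_grip is at this point + 115 mm x (cos a along the press's y, sin a up).
- glue_bottle: Bystander, leave it alone: white plastic glue bottle with a nozzle, 38 mm diameter, 100 mm tall.
- jar: Bystander, leave it alone: green glass jar with a green cap, 60 mm diameter, 60 mm tall.
- scissors: Bystander, leave it alone: scissors with black rings lying flat, 155 mm long, 8 mm high, origin near the rivet.
- brush: Bystander, leave it alone: brush lying flat, 180 mm long.
- tape: Bystander, leave it alone: yellow ring of tape lying flat, 70 mm diameter, 20 mm high.
- rule: Bystander, leave it alone: steel rule 200 x 28 x 4 mm lying flat.
- sharpening_stone: Bystander, leave it alone: grey sharpening stone 100 x 45 x 22 mm lying flat.
Not all that is in view belongs to the job. Of the things that look like the cover, the largest one is meant.

How it is judged:
By the outcome, as a careful person would: the job done as asked, in the order asked, and still so for the second after the job is handed in, while the arm keeps its last pose, push and grip.
It also fails if it takes over 62 s, if anything falls off the work surface, if the arm or the gripper's body presses on something with over 40 N, if the wrist force passes 120 N, or if a joint passes its speed limit or range.

## Robot

A 7-joint arm with a two-finger parallel gripper is mounted at the origin on the work surface. World frame = base frame: x ahead of the robot, y to its left, z up, the work surface at z = 0. Lengths are in m, angles in rad, forces in N, time in s.
With the tool pointing down it reaches from about 0.4 to 0.85 m from the base axis. Payload 4.5 kg.
Tool frame: the origin (TCP) lies where the fingers leave the gripper's body, on its centre line; the fingertips stand 64 mm ahead of it and the grasp point (between the pads) lies 45 mm ahead of it; z points along the fingers, y is the line along which they close (so a half turn about z gives the same grasp; the last joint's range is limited). The gripper opens to 88 mm and grips with 3 to 60 N. Pads are 18 mm wide; open, the fingers measure 123 mm over their backs; the gripper's body (75 mm by 187 mm) begins 45 mm behind the grasp point.
Start: joints at [-1.142, 0.689, -0.195, 1.565, 0.157, 0.902, -0.215], TCP at [0.24, 0.577, 0.303] pointing down, gripper open.
Joint ranges: [-3.01, 3.01], [-0.46, 2.08], [-1.47, 1.51], [0.13, 2.56], [-1, 4.14], [0.04, 2.09], [-2.66, 2.66]. Speed limits (rad/s): [2.57, 2.57, 3.14, 3.14, 3.14, 3.14, 3.14].

## Interface

Orientations are given as a unit quaternion [x, y, z, w].
In Python, from plant import r gives the robot as it stands.
- The arm moves only by the tool play_rows, never from a script. Its arguments are lists of equal length, an entry for each row: "translation": the shift along the tool's x, y, z in m, a list of three; "delta_rot": the turn, a rotation vector about the tool's x, y, z in degrees, a list of three; "grip": the opening, from -1 (shut) to 1 (fully open). In form: {"translation": [[x, y, z], ...], "delta_rot": [[rx, ry, rz], ...], "grip": [grip, ...]}. A call has 1 to 20 rows; each row shifts and turns the commanded pose from where the row before left it, along the tool's axes as they then stand; what a row does not reach is not made up. A row lasts 1/8 s, in which the tool goes at most 62.5 mm and 10.7 degrees, less where a joint would pass 70% of its speed; a pose out of reach is approached as far as the arm can. A call with a gripper value outside its range is refused whole. The fingers move at their own pace and stop on an object; "squeeze" is the grip in N (left out, the last holds). Time passes only in rows, so rows that do not move let the fingers close. It gives the time, the measured TCP pose, the force, the opening and the grip force at its end, in the units of the state.
- r.get_state(): the state, without advancing time (a new reading comes with each control period).
- r.snapshot(name): name is "side" or "top"; returns the picture (420x560x3 uint8, blue, green, red); there is no depth.
- r.get_calibration(name): a dict with "intrinsics" (3x3 intrinsics, pixels), "eye" and "rotation" of the camera in the world. Camera axes: x right, y up, looking along -z (the intrinsics and any distortion apply to the point x, -y, -z); pixel columns grow to the right and rows downward; lengths in m; the calibration is good to about 2 mm. A picture is of the moment at which its call begins. get_calibration takes no time and is no camera call.
- r.finish_job(): hands the job in; it is judged then, once.
Trained networks look in the newest picture that a camera, given by its name, has taken for a name from the list of things; names that differ only in an ending like _2 or _b are one class to them, and where a whole thing is asked for, a point or a joint stands for the part that bears it (a point fixed in the world has none). Each returns a list of dicts, best first, with "confidence" (0 to 1); they miss things now and then, are a little off and sometimes report something else, mostly with a low value. They report only what shows in the picture. A call takes as long as a camera call. They do not tell look-alikes from the thing itself.
- r.look_for(camera, target): "point" ([x, y, z] in m, in world coordinates, good to about 4 mm: the middle of the surface that is visible of it).
- r.silhouettes(camera, target): "pixels" (420x560 bool, what is visible of it).
The state is a dict: "clock": time; "q": joint angles; "qd": joint speeds; "joint_torque": joint torques, N m; "tool_pos": TCP position; "eef_rot": TCP orientation; "contact_force": force on the tool from outside, world axes, zero at the start; "moment": the same for the moment, N m; "opening": opening from 0.0 (shut) to 1.0 (fully open); "finger_force": force on a finger pad.
Only numpy, scipy, OpenCV 4.12 (cv2) and the standard library are available. Lean on these libraries where they do the work, as an engineer would, in place of code of your own. Each camera call takes 0.05 s, during which the arm holds its last target. There are 200 camera calls.

## Working session

There is one attempt and no reset: what is moved stays moved. The work goes in short steps, Python scripts to look and compute and a tool call to move; the robot and the scene stay as the last step left them, time stands still between calls to the robot, and variables do not carry over. Pictures are saved under pics/ and viewed, at most 10 in all, crops included, and the job is handed in when it is done.

Besides the shell and the picture viewer there is one more tool, called after ">>>" by a JSON object that holds its "op" and its "data", one argument or row to a line. play_rows: Moves the arm, as the interface text tells. Its arguments: {"type":"object","properties":{"translation":{"type":"array","items":{"type":"array","items":{"type":"number"}}},"delta_rot":{"type":"array","items":{"type":"array","items":{"type":"number"}}},"grip":{"type":"array","items":{"type":"number"}},"squeeze":{"type":"number"}},"required":["translation","delta_rot","grip"]}

```bash
ls; mkdir -p pics
python3 - <<'E'
from plant import r
import cv2, numpy as np
for c in ("top","side"):
    im=r.snapshot(c); cv2.imwrite(f"pics/{c}0.png",im)
    k=r.get_calibration(c); print(c,{a:np.round(b,4).tolist() if not isinstance(b,str) else b for a,b in k.items()})
    for t in ("press","cover","cover_handle","mat","lever","lever_grip","panel"):
        print(t,[(np.round(d["point"],3).tolist(),round(d["confidence"],2)) for d in r.look_for(c,t)])
print(r.get_state())
E
```

```text
pics
top {'intrinsics': [[499.7843, 0.0, 284.9479], [0.0, 499.7843, 210.5398], [0.0, 0.0, 1.0]], 'eye': [0.4315, -0.0224, 1.4061], 'rotation': [0.0227, -0.0254, -0.7053, 0.7081]}
press [([0.496, -0.095, 0.063], 0.74)]
cover [([0.624, -0.329, 0.002], 0.97), ([0.305, -0.228, 0.002], 0.74), ([0.591, -0.152, 0.081], 0.59)]
cover_handle [([0.592, -0.151, 0.082], 0.97), ([0.624, -0.33, 0.004], 0.88), ([0.312, -0.232, 0.001], 0.74)]
mat [([0.585, 0.187, 0.0], 0.74)]
lever [([0.481, -0.058, 0.062], 0.66), ([0.478, 0.435, 0.056], 0.39)]
lever_grip [([0.478, -0.059, 0.067], 0.8)]
panel []
side {'intrinsics': [[431.0651, 0.0, 284.8848], [0.0, 431.0651, 207.7422], [0.0, 0.0, 1.0]], 'eye': [0.3876, -0.939, 0.7936], 'rotation': [0.4507, -0.0387, -0.0572, 0.89]}
press []
cover [([0.312, -0.243, 0.007], 0.82), ([0.616, -0.332, -0.002], 0.65), ([0.584, -0.16, 0.082], 0.63)]
cover_handle [([0.306, -0.242, 0.004], 0.76), ([0.619, -0.338, 0.004], 0.65), ([0.59, -0.162, 0.08], 0.56)]
mat [([0.584, 0.179, 0.01], 0.95), ([0.59, -0.164, 0.083], 0.43)]
lever [([0.479, -0.072, 0.062], 0.88)]
lever_grip [([0.482, -0.072, 0.06], 0.71), ([0.582, -0.159, 0.081], 0.5)]
panel [([0.482, -0.071, 0.062], 0.23)]
{'clock': 0.8, 'q': array([-1.14219354,  0.68903105, -0.19461609,  1.56527746,  0.15735181,
        0.90250752, -0.2151108 ]), 'qd': array([-8.25574755e-04,  2.24231976e-04,  1.74013484e-04, -2.59825879e-03,
       -2.00505269e-03, -1.33855856e-03, -5.60269820e-05]), 'joint_torque': array([-7.52184951e-05, -5.27439022e+01, -1.26704190e+00, -1.53743273e+01,
       -5.18811762e-02, -9.40943937e-04,  2.15357545e-05]), 'tool_pos': array([0.24038274, 0.57695838, 0.30279224]), 'eef_rot': array([1.96095717e-01, 9.80584755e-01, 8.07097422e-05, 2.59444751e-05]), 'contact_force': array([ 0.13295571, -0.06116351,  0.57971231]), 'moment': array([-0.00220367, -0.00669652,  0.01182557]), 'finger_force': 0.0, 'opening': 1.003266875824246}
```

Run:
```python
import cv2,numpy as np
a=cv2.imread("pics/top0.png");b=cv2.imread("pics/side0.png")
cv2.imwrite("pics/both0.png",cv2.resize(np.hstack([a]),(800,600)))
cv2.imwrite("pics/s0.png",cv2.resize(b,(800,600)))
```

```text
(no output)
```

View pics/both0.png

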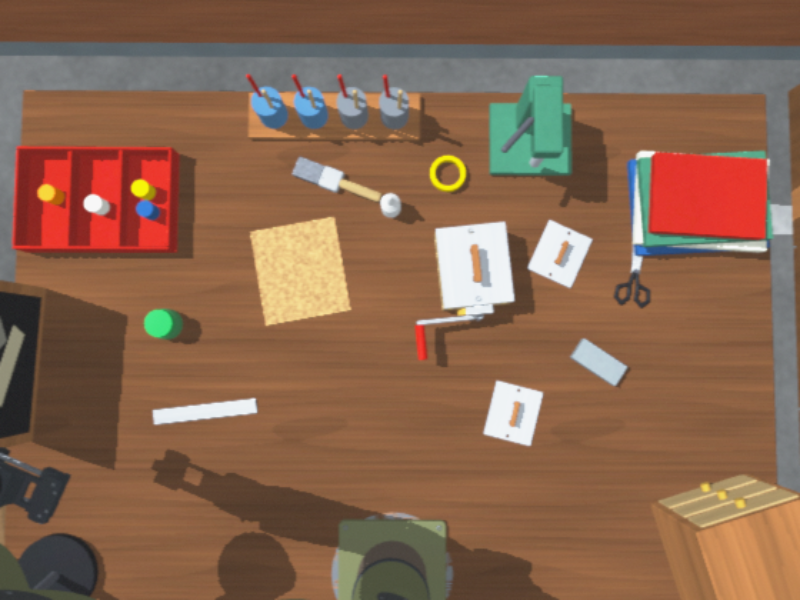

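View pics/s0.png

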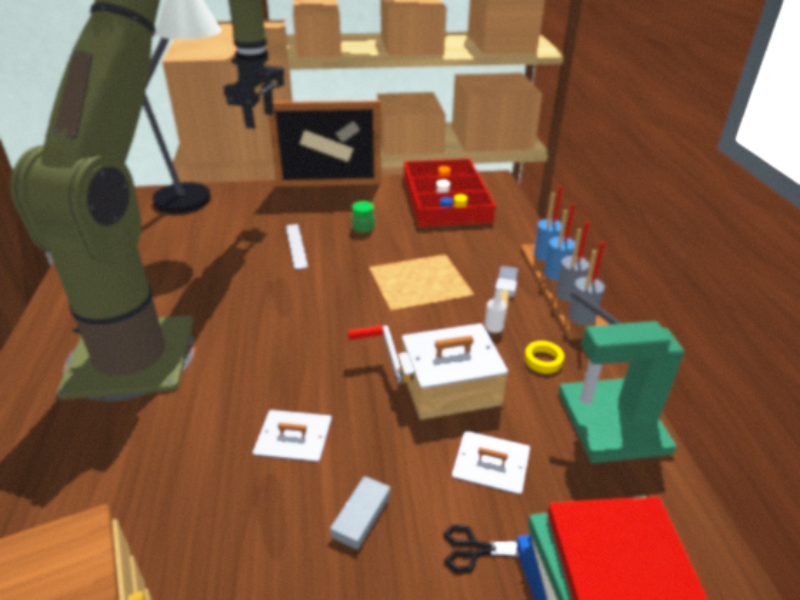

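Top picture (800x600): white plates with handles at (475,265) on the press (largest, pins showing), (560,253) small on table, and (513,412) small on table. I choose the press one. The lever's red grip is at (421,340) and the mat at (300,271). Next I measure and check with a crop.

```bash
cat > h.py <<'E'
import numpy as np, cv2
from scipy.spatial.transform import Rotation as R
from plant import r
def cam(c):
    k=r.get_calibration(c); return np.array(k["intrinsics"]),np.array(k["eye"]),R.from_quat(k["rotation"]).as_matrix()
def topl(c,px,z):
    K,e,M=cam(c); px=np.atleast_2d(px).astype(float)
    d=np.c_[(px[:,0]-K[0,2])/K[0,0],-(px[:,1]-K[1,2])/K[1,1],-np.ones(len(px))]@M.T
    return e+d*((z-e[2])/d[:,2])[:,None]
def proj(c,P):
    K,e,M=cam(c); p=(np.atleast_2d(P)-e)@M; p=p*[1,-1,-1]
    q=p@K.T; return q[:,:2]/q[:,2:]
def rect(c,mask,z):
    v,u=np.nonzero(mask); P=topl(c,np.c_[u,v],z)[:,:2]
    (cx,cy),(w,h),a=cv2.minAreaRect((P*1000).astype(np.float32)); return np.round([cx,cy,w,h,a],1),np.round(P.mean(0)*1000,1)
E
python3 - <<'E'
from h import *
im=r.snapshot("top"); cv2.imwrite("pics/crop1.png",cv2.resize(im[140:265,270:420],None,fx=5,fy=4.8,interpolation=cv2.INTER_CUBIC))
for t,z in (("cover",.081),("cover_handle",.113),("mat",.003),("lever_grip",.06),("press",.075)):
    for d in r.silhouettes("top",t): print(t,round(d["confidence"],2),d["pixels"].sum(),*rect("top",d["pixels"],z))
# red grip by colour
for c in("top","side"):
    im=r.snapshot(c); hsv=cv2.cvtColor(im,cv2.COLOR_BGR2HSV)
    m=((hsv[...,0]<6)|(hsv[...,0]>174))&(hsv[...,1]>180)&(hsv[...,2]>100)
    n,l,s,ce=cv2.connectedComponentsWithStats(m.astype(np.uint8))
    for i in range(1,n):
        if s[i,4]>25: print(c,s[i],ce[i].round(1),topl(c,ce[i],.06)[0].round(3),rect(c,l==i,.06))
E
```

```text
cover 0.76 1267 [ 316.6 -222.1   87.4  103.3   75.6] [ 315.6 -222.2]
cover 0.75 1203 [ 612.2 -310.4   88.5  101.    65.8] [ 611.9 -309.9]
cover 0.67 2769 [ 590.9 -150.8  151.5  135.3    5.8] [ 590.6 -150.5]
cover 0.33 281 [476.6 -89.4  62.7 139.7  36.5] [467.6 -80.7]
cover_handle 0.85 1287 [ 608.3 -303.8   89.9  100.2   64.9] [ 607.8 -304.1]
cover_handle 0.79 1286 [ 319.2 -216.9   85.7   99.5   75.4] [ 318.8 -216.8]
cover_handle 0.45 481 [531.6 -94.3 203.  155.8  15.9] [485.1 -98.9]
mat 0.82 4028 [587.9 186.2 191.8 169.9  10.4] [586.8 186.1]
lever_grip 0.8 292 [478.  -89.5  62.6 138.1  36.5] [469.3 -78.7]
press 0.91 577 [536.5 -95.4 206.4 172.8  19.2] [ 491.3 -107.6]
top [   9  102  116   75 7326] [ 66.1 139.2] [0.715 0.569 0.06 ] (array([716.1, 566.2, 310.1, 202.5,  89.6]), array([715.7, 569. ]))
top [ 455  107   81   60 4457] [495.2 136.7] [ 0.728 -0.601  0.06 ] (array([ 728.4, -601.1,  219.2,  154.7,   86.4]), array([ 727.9, -600.9]))
top [290 228   9  24 155] [294.3 239.5] [ 0.445 -0.053  0.06 ] (array([445.6, -52.5,  63.4,  17.5,   6.5]), array([445.4, -52.7]))
side [ 283  111  
[... 208 characters left out ...]
 9.8,  66.5]), array([980. , 420.3]))
side [396 142   7  24  66] [398.9 153.4] [0.979 0.327 0.06 ] (array([980.2, 329.9, 176.6,  10.9,  64.7]), array([979.9, 328. ]))
side [405 155   8  25  72] [408.3 166.4] [0.98  0.237 0.06 ] (array([979.6, 236.5, 167.6,  10. ,  63.5]), array([980.4, 238.2]))
side [415 169   8  26  81] [418.7 181.5] [0.978 0.143 0.06 ] (array([980. , 146.3, 159.8,   9.9,  61.6]), array([979. , 144.5]))
side [243 228  25  10 167] [255.1 232.5] [ 0.443 -0.05   0.06 ] (array([443.1, -49.6,  64. ,  28.8,   6.2]), array([442.9, -49.7]))
side [ 384  347  112   73 6242] [435.7 385.1] [ 0.739 -0.532  0.06 ] (array([ 739.5, -525.4,  148. ,  167.4,   85.1]), array([ 739.5, -530.3]))
```

View pics/crop1.png

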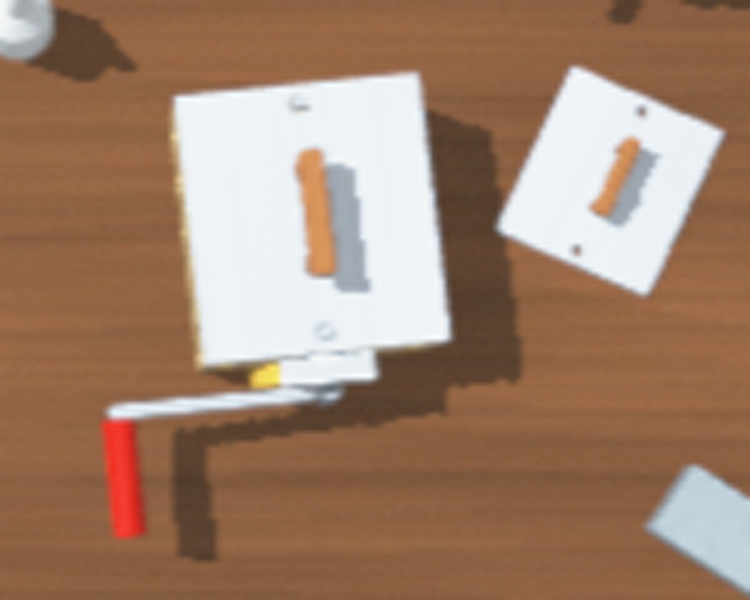

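The crop confirms the large cover on the press. Its pins show at crop (300,102) and (325,330), and its handle is at (317,213). The cover centre is about (0.591,-0.151) with yaw about 6°, the mat is at (0.588,0.186) with yaw about 10.4°, and the lever pivot is about (0.456,-0.165,0.045).

>>> {"op": "play_rows", "data": {
  "translation": [
    [0,0,0],
    [0,0,0],
    [0,0,0],
    [0,0,0]
  ],
  "delta_rot": [
    [0,0,-7.15],
    [0,0,-7.15],
    [0,0,-7.15],
    [0,0,-7.15]
  ],
  "grip": [0.2,0.2,0.2,0.2]
}}

```text
clock: 1.7
tool_pos: [0.2404, 0.5769, 0.3027]
eef_rot: [-0.054, 0.999, 0.0, 0.0]
contact_force: [-0.2, -0.5, 0.2]
opening: 0.601
finger_force: 0.0
```

>>> {"op": "play_rows", "data": {
  "translation": [
    [-0.013,-0.036,0],
    [-0.013,-0.036,0],
    [-0.013,-0.036,0],
    [-0.013,-0.036,0],
    [-0.013,-0.036,0],
    [-0.013,-0.036,0],
    [-0.013,-0.036,0],
    [-0.013,-0.036,0],
    [-0.013,-0.036,0],
    [-0.013,-0.036,0],
    [-0.013,-0.036,0],
    [-0.013,-0.036,0],
    [-0.013,-0.036,0],
    [-0.013,-0.036,0],
    [-0.013,-0.036,0],
    [-0.013,-0.036,0],
    [-0.013,-0.036,0],
    [-0.013,-0.036,0],
    [-0.013,-0.036,0],
    [-0.013,-0.036,0]
  ],
  "delta_rot": [
    [0,0,0],
    [0,0,0],
    [0,0,0],
    [0,0,0],
    [0,0,0],
    [0,0,0],
    [0,0,0],
    [0,0,0],
    [0,0,0],
    [0,0,0],
    [0,0,0],
    [0,0,0],
    [0,0,0],
    [0,0,0],
    [0,0,0],
    [0,0,0],
    [0,0,0],
    [0,0,0],
    [0,0,0],
    [0,0,0]
  ],
  "grip": [0.2,0.2,0.2,0.2,0.2,0.2,0.2,0.2,0.2,0.2,0.2,0.2,0.2,0.2,0.2,0.2,0.2,0.2,0.2,0.2]
}}

```text
clock: 4.2
tool_pos: [0.5745, -0.1133, 0.3028]
eef_rot: [-0.052, 0.999, 0.0, 0.0]
contact_force: [-0.6, 1.0, 0.6]
opening: 0.603
finger_force: 0.0
```

```bash
cat >> h.py <<'E'
def tgt(x,y,z,yaw):  # grasp-point target; yaw = world angle of press x axis, tool y along press y
    s=r.get_state(); Rt=R.from_quat(s["eef_rot"]).as_matrix()
    yw=np.degrees(np.arctan2(Rt[1,1],Rt[0,1]))-90
    print("t",round(s["clock"],2),"tcp",s["tool_pos"].round(4),"yaw",yw.round(2),"tilt",Rt[2].round(3),"open",round(s["opening"],3),"F",s["contact_force"].round(1),"ff",round(s["finger_force"],1),"minlim",s["q"].round(2))
    print("tool d",(Rt.T@(np.array([x,y,z+.045])-s["tool_pos"])).round(4),"rotz",(-(yaw-yw)).round(2))
E
python3 - <<'E'
from h import *
im=cv2.imread("pics/top0.png")
# handle by colour (orange) near the cover, both views
for c,z in(("top",.112),("side",.108)):
    im=cv2.imread(f"pics/{c}0.png"); hsv=cv2.cvtColor(im,cv2.COLOR_BGR2HSV)
    m=np.zeros(im.shape[:2],bool); p=proj(c,[.591,-.151,.1])[0].astype(int)
    m[p[1]-22:p[1]+22,p[0]-22:p[0]+22]=1
    m&=(hsv[...,1]>90)&(hsv[...,0]<18)&(hsv[...,2]>60)
    n,l,s,ce=cv2.connectedComponentsWithStats(m.astype(np.uint8))
    for i in range(1,n):
        if s[i,4]>30: print(c,s[i],ce[i].round(1),rect(c,l==i,z))
tgt(.591,-.151,.107,6)
E
```

```text
top [330 171   7  26 123] [333. 184.] (array([ 590.8, -152.1,   66.5,   12.4,    6.2]), array([ 589.7, -152. ]))
side [296 219  44  13 418] [314.9 223.5] (array([601.2, -96.1,  49.2, 114.4,  83.4]), array([594.8, -89.3]))
side [305 235  26  15 170] [317.5 240. ] (array([ 589.3, -160.7,   69.5,   38.9,    6.5]), array([ 588.6, -154.2]))
t 4.2 tcp [ 0.5745 -0.1133  0.3028] yaw 5.97 tilt [-0.  0. -1.] open 0.603 F [-0.6  1.   0.6] ff 0.0 minlim [ 0.36  0.66 -0.42  1.68  0.33  0.87  1.48]
tool d [-0.0124 -0.0392  0.1508] rotz -0.03
```

>>> {"op": "play_rows", "data": {
  "translation": [
    [-0.006,-0.02,0],
    [-0.006,-0.02,0],
    [0,0,0.025],
    [0,0,0.025],
    [0,0,0.025],
    [0,0,0.025],
    [0,0,0.02],
    [0,0,0.015],
    [0,0,0.01],
    [0,0,0.005],
    [0,0,0],
    [0,0,0]
  ],
  "delta_rot": [
    [0,0,0],
    [0,0,0],
    [0,0,0],
    [0,0,0],
    [0,0,0],
    [0,0,0],
    [0,0,0],
    [0,0,0],
    [0,0,0],
    [0,0,0],
    [0,0,0],
    [0,0,0]
  ],
  "grip": [0.2,0.2,0.2,0.2,0.2,0.2,0.2,0.2,0.2,0.2,0.2,0.2]
}}

```text
clock: 5.7
tool_pos: [0.5905, -0.1506, 0.1533]
eef_rot: [-0.052, 0.999, -0.0, 0.001]
contact_force: [0.1, 0.1, 0.4]
opening: 0.6
finger_force: 0.0
```

>>> {"op": "play_rows", "data": {
  "translation": [
    [0,0,0],
    [0,0,0],
    [0,0,0],
    [0,0,0],
    [0,0,0],
    [0,0,0]
  ],
  "delta_rot": [
    [0,0,0],
    [0,0,0],
    [0,0,0],
    [0,0,0],
    [0,0,0],
    [0,0,0]
  ],
  "grip": [-1,-1,-1,-1,-1,-1],
  "squeeze": 30
}}

```text
clock: 6.45
tool_pos: [0.5901, -0.1511, 0.1528]
eef_rot: [-0.052, 0.999, -0.0, 0.0]
contact_force: [0.1, -2.1, 0.7]
opening: 0.154
finger_force: 30.0
```

Run:
```python
from h import *
tgt(.588,.186,.19,10.4)
```

```text
t 6.45 tcp [ 0.5901 -0.1511  0.1528] yaw 5.96 tilt [-0.    -0.001 -1.   ] open 0.154 F [ 0.1 -2.1  0.7] ff 30.0 minlim [ 0.36  0.88 -0.33  1.72  0.45  0.61  1.45]
tool d [-0.0329  0.3354 -0.0824] rotz -4.44
```

>>> {"op": "play_rows", "data": {
  "translation": [
    [0,0,-0.004],
    [0,0,-0.006],
    [0,0,-0.008],
    [0,0,-0.01],
    [0,0,-0.015],
    [0,0,-0.02],
    [0,0,-0.02],
    [0,0,-0.015],
    [0,0,0]
  ],
  "delta_rot": [
    [0,0,0],
    [0,0,0],
    [0,0,0],
    [0,0,0],
    [0,0,0],
    [0,0,0],
    [0,0,0],
    [0,0,0],
    [0,0,0]
  ],
  "grip": [-1,-1,-1,-1,-1,-1,-1,-1,-1]
}}

```text
clock: 7.58
tool_pos: [0.5908, -0.1506, 0.2523]
eef_rot: [-0.052, 0.999, -0.0, 0.001]
contact_force: [-0.2, 0.1, -4.4]
opening: 0.154
finger_force: 30.0
```

Run:
```python
from h import *
tgt(.588,.186,.19,10.4)
cv2.imwrite("pics/lift.png",np.vstack([r.snapshot("side")[100:300,100:500],r.snapshot("top")[100:300,150:550]]))
```

```text
t 7.58 tcp [ 0.5908 -0.1506  0.2523] yaw 5.97 tilt [-0.003 -0.001 -1.   ] open 0.154 F [-0.2  0.1 -4.4] ff 30.0 minlim [ 0.4   0.75 -0.4   1.66  0.37  0.81  1.51]
tool d [-0.0322  0.3351  0.0171] rotz -4.43
```

View pics/lift.png

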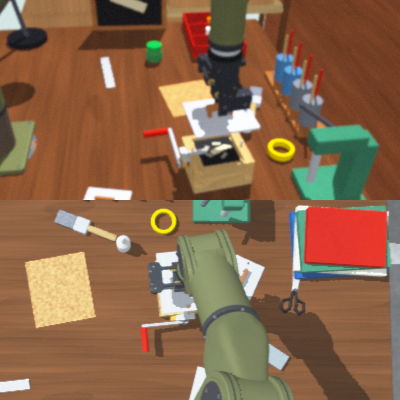

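The cover hangs level in the gripper, clear of the pins, with the open press and panel visible below. Now I carry it to the mat.

>>> {"op": "play_rows", "data": {
  "translation": [
    [-0.001,0.01,0],
    [-0.002,0.02,0],
    [-0.003,0.03,0],
    [-0.003,0.035,0],
    [-0.003,0.035,0],
    [-0.003,0.035,0],
    [-0.003,0.035,0],
    [-0.003,0.035,0],
    [-0.003,0.035,0],
    [-0.003,0.03,0],
    [-0.003,0.02,0],
    [-0.002,0.01,0],
    [0,0.005,0],
    [0,0,0],
    [0,0,0]
  ],
  "delta_rot": [
    [0,0,0],
    [0,0,0],
    [0,0,0],
    [0,0,0],
    [0,0,0],
    [0,0,0],
    [0,0,0],
    [0,0,0],
    [0,0,0],
    [0,0,0],
    [0,0,-1.1],
    [0,0,-1.1],
    [0,0,-1.1],
    [0,0,-1.1],
    [0,0,0]
  ],
  "grip": [-1,-1,-1,-1,-1,-1,-1,-1,-1,-1,-1,-1,-1,-1,-1]
}}

```text
clock: 9.55
tool_pos: [0.5868, 0.1845, 0.2506]
eef_rot: [-0.09, 0.996, -0.0, -0.0]
contact_force: [0.3, -0.2, -4.9]
opening: 0.158
finger_force: 30.0
```

Run:
```python
from h import *
tgt(.588,.186,.035,10.4)
```

```text
t 9.55 tcp [0.5868 0.1845 0.2506] yaw 10.29 tilt [ 0.    -0.001 -1.   ] open 0.158 F [ 0.3 -0.2 -4.9] ff 30.0 minlim [-0.18  0.75 -0.37  1.64  0.35  0.81  1.06]
tool d [-0.0015  0.0014  0.1706] rotz -0.11
```

>>> {"op": "play_rows", "data": {
  "translation": [
    [-0.0015,0.0015,0.01],
    [0,0,0.02],
    [0,0,0.025],
    [0,0,0.025],
    [0,0,0.025],
    [0,0,0.02],
    [0,0,0.015],
    [0,0,0.01],
    [0,0,0.006],
    [0,0,0.004],
    [0,0,0],
    [0,0,0]
  ],
  "delta_rot": [
    [0,0,0],
    [0,0,0],
    [0,0,0],
    [0,0,0],
    [0,0,0],
    [0,0,0],
    [0,0,0],
    [0,0,0],
    [0,0,0],
    [0,0,0],
    [0,0,0],
    [0,0,0]
  ],
  "grip": [-1,-1,-1,-1,-1,-1,-1,-1,-1,-1,-1,-1]
}}

```text
clock: 11.05
tool_pos: [0.5881, 0.1878, 0.0912]
eef_rot: [-0.09, 0.996, 0.0, 0.0]
contact_force: [0.2, -0.1, -3.7]
opening: 0.158
finger_force: 30.0
```

>>> {"op": "play_rows", "data": {
  "translation": [
    [0,0,0.002],
    [0,0,0.002],
    [0,0,0.002],
    [0,0,0.002],
    [0,0,0.001],
    [0,0,0],
    [0,0,0]
  ],
  "delta_rot": [
    [0,0,0],
    [0,0,0],
    [0,0,0],
    [0,0,0],
    [0,0,0],
    [0,0,0],
    [0,0,0]
  ],
  "grip": [-1,-1,-1,-1,-1,-1,-1]
}}

```text
clock: 11.92
tool_pos: [0.5879, 0.1877, 0.0818]
eef_rot: [-0.09, 0.996, 0.0, 0.0]
contact_force: [-0.5, 0.2, -2.7]
opening: 0.155
finger_force: 30.0
```

>>> {"op": "play_rows", "data": {
  "translation": [
    [0,0,0.001],
    [0,0,0],
    [0,0,0]
  ],
  "delta_rot": [
    [0,0,0],
    [0,0,0],
    [0,0,0]
  ],
  "grip": [-1,-1,-1]
}}

```text
clock: 12.3
tool_pos: [0.5879, 0.1877, 0.0808]
eef_rot: [-0.09, 0.996, 0.0, 0.0]
contact_force: [-0.1, 0.6, -4.0]
opening: 0.153
finger_force: 30.0
```

>>> {"op": "play_rows", "data": {
  "translation": [
    [0,0,0.001],
    [0,0,0],
    [0,0,0]
  ],
  "delta_rot": [
    [0,0,0],
    [0,0,0],
    [0,0,0]
  ],
  "grip": [-1,-1,-1]
}}

```text
clock: 12.68
tool_pos: [0.5879, 0.1877, 0.0807]
eef_rot: [-0.09, 0.996, -0.0, 0.0]
contact_force: [-2.1, -0.9, 5.9]
opening: 0.16
finger_force: 30.0
```

>>> {"op": "play_rows", "data": {
  "translation": [
    [0,0,0.001],
    [0,0,0],
    [0,0,0]
  ],
  "delta_rot": [
    [0,0,0],
    [0,0,0],
    [0,0,0]
  ],
  "grip": [-1,-1,-1]
}}

```text
clock: 13.05
tool_pos: [0.5879, 0.1877, 0.0807]
eef_rot: [-0.09, 0.996, -0.0, 0.0]
contact_force: [-3.9, -1.5, 13.5]
opening: 0.155
finger_force: 30.0
```

Landed. I back off 1 mm, release and rise.

>>> {"op": "play_rows", "data": {
  "translation": [
    [0,0,-0.0015],
    [0,0,0],
    [0,0,0],
    [0,0,0],
    [0,0,0],
    [0,0,-0.01],
    [0,0,-0.02],
    [0,0,-0.03],
    [0,0,-0.03],
    [0,0,-0.03],
    [0,0,-0.02],
    [0,0,0]
  ],
  "delta_rot": [
    [0,0,0],
    [0,0,0],
    [0,0,0],
    [0,0,0],
    [0,0,0],
    [0,0,0],
    [0,0,0],
    [0,0,0],
    [0,0,0],
    [0,0,0],
    [0,0,0],
    [0,0,0]
  ],
  "grip": [-1,-0.3,0.1,0.1,0.1,0.1,0.1,0.1,0.1,0.1,0.1,0.1]
}}

```text
clock: 14.55
tool_pos: [0.5888, 0.1881, 0.2231]
eef_rot: [-0.09, 0.996, 0.001, 0.002]
contact_force: [0.1, -0.4, 0.6]
opening: 0.555
finger_force: 0.0
```

Run:
```python
from h import *
tgt(.444,-.053,.16,6)
im=r.snapshot("top"); cv2.imwrite("pics/laid.png",np.vstack([r.snapshot("side")[100:300,150:550],im[100:300,150:550]]))
for c in ("top","side"):
    if c=="side": im=r.snapshot(c)
    hsv=cv2.cvtColor(im,cv2.COLOR_BGR2HSV)
    m=((hsv[...,0]<6)|(hsv[...,0]>174))&(hsv[...,1]>180)&(hsv[...,2]>100)
    n,l,s,ce=cv2.connectedComponentsWithStats(m.astype(np.uint8))
    for i in range(1,n):
        if 100<s[i,4]<300: print(c,ce[i].round(1),[topl(c,ce[i],z)[0].round(4) for z in (.05,.06,.07)])
```

```text
t 14.55 tcp [0.5888 0.1881 0.2231] yaw 10.37 tilt [-0.005  0.001 -1.   ] open 0.555 F [ 0.1 -0.4  0.6] ff 0.0 minlim [-0.19  0.79 -0.35  1.66  0.37  0.75  1.04]
tool d [ 0.186  -0.2111  0.0169] rotz 4.37
top [294.3 239.6] [array([ 0.4453, -0.0529,  0.05  ]), array([ 0.4452, -0.0526,  0.06  ]), array([ 0.4451, -0.0524,  0.07  ])]
side [255.  232.5] [array([ 0.4432, -0.0377,  0.05  ]), array([ 0.4425, -0.0498,  0.06  ]), array([ 0.4417, -0.0619,  0.07  ])]
```

View pics/laid.png

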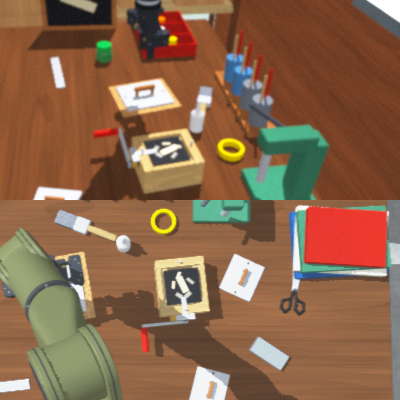

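The cover lies flat in the middle of the mat at crop (145,92) in the side view, and the press is open with the panel inside. Now I go to the lever grip.

>>> {"op": "play_rows", "data": {
  "translation": [
    [0,0,0],
    [0.017,-0.0225,0],
    [0.017,-0.0225,0],
    [0.017,-0.0225,0],
    [0.017,-0.0225,0],
    [0.017,-0.0225,0],
    [0.017,-0.0225,0],
    [0.017,-0.0225,0],
    [0.017,-0.0225,0],
    [0.017,-0.0225,0],
    [0.017,-0.0225,0],
    [0,0,0],
    [0,0,0]
  ],
  "delta_rot": [
    [0,0,4.4],
    [0,0,0],
    [0,0,0],
    [0,0,0],
    [0,0,0],
    [0,0,0],
    [0,0,0],
    [0,0,0],
    [0,0,0],
    [0,0,0],
    [0,0,0],
    [0,0,0],
    [0,0,0]
  ],
  "grip": [0.1,0.1,0.1,0.1,0.1,0.1,0.1,0.1,0.1,0.1,0.1,0.1,0.1]
}}

```text
clock: 16.32
tool_pos: [0.4428, -0.0529, 0.2199]
eef_rot: [-0.053, 0.999, 0.001, 0.0]
contact_force: [-0.0, -0.2, -0.3]
opening: 0.547
finger_force: 0.0
```

Run:
```python
from h import *
tgt(.443,-.053,.060,6)
d=r.silhouettes
im=r.snapshot("top")
# cover on mat vs mat
for t,z in(("cover",.009),("mat",.003)):
    for q in d("top",t): print(t,round(q["confidence"],2),q["pixels"].sum(),*rect("top",q["pixels"],z))
```

```text
t 16.32 tcp [ 0.4428 -0.0529  0.2199] yaw 6.02 tilt [-0.001  0.001 -1.   ] open 0.547 F [-0.  -0.2 -0.3] ff 0.0 minlim [ 0.22  0.63 -0.32  2.17  0.47  0.41  1.2 ]
tool d [-1.000e-04 -2.000e-04  1.149e-01] rotz 0.02
cover 0.81 472 [ 3.248e+02 -2.577e+02  7.440e+01  5.840e+01  2.000e-01] [ 323.5 -255.7]
cover 0.79 1269 [ 622.1 -326.    94.8  110.3   64. ] [ 622.2 -326.2]
cover 0.56 2464 [587.5 188.5 152.7 130.5  10.9] [587.6 188.4]
mat 0.85 1786 [587.7 185.7 193.3 175.3  10.4] [583.4 178.8]
```

>>> {"op": "play_rows", "data": {
  "translation": [
    [0,0,0.015],
    [0,0,0.02],
    [0,0,0.02],
    [0,0,0.02],
    [0,0,0.02],
    [0,0,0.01],
    [0,0,0.007],
    [0,0,0.003],
    [0,0,0],
    [0,0,0]
  ],
  "delta_rot": [
    [0,0,0],
    [0,0,0],
    [0,0,0],
    [0,0,0],
    [0,0,0],
    [0,0,0],
    [0,0,0],
    [0,0,0],
    [0,0,0],
    [0,0,0]
  ],
  "grip": [0.1,0.1,0.1,0.1,0.1,0.1,0.1,0.1,0.1,0.1]
}}

```text
clock: 17.73
tool_pos: [0.4424, -0.0539, 0.1056]
eef_rot: [-0.052, 0.999, 0.0, 0.0]
contact_force: [0.5, -0.3, -0.2]
opening: 0.549
finger_force: 0.0
```

>>> {"op": "play_rows", "data": {
  "translation": [
    [0,0,0],
    [0,0,0],
    [0,0,0],
    [0,0,0],
    [0,0,0],
    [0,0,0]
  ],
  "delta_rot": [
    [0,0,0],
    [0,0,0],
    [0,0,0],
    [0,0,0],
    [0,0,0],
    [0,0,0]
  ],
  "grip": [-1,-1,-1,-1,-1,-1],
  "squeeze": 25
}}

```text
clock: 18.48
tool_pos: [0.4422, -0.0538, 0.1052]
eef_rot: [-0.052, 0.999, 0.0, 0.0]
contact_force: [0.5, 1.3, 0.1]
opening: 0.194
finger_force: 25.0
```

Run:
```python
from h import *
tgt(.443,-.053,.060,6)
# plan: arc rows in tool frame (y along press y, z down)
for a0 in (.13,):
    a=np.linspace(a0,np.pi/2,21); y=.115*np.cos(a); z=.115*np.sin(a)
    print(np.c_[np.diff(y),-np.diff(z)].round(4).tolist(), y[0],z[0])
```

```text
t 18.48 tcp [ 0.4422 -0.0538  0.1052] yaw 5.99 tilt [-0.  0. -1.] open 0.194 F [0.5 1.3 0.1] ff 25.0 minlim [ 0.04  0.86 -0.04  2.23  0.64  0.05  1.06]
tool d [-0.0009  0.0007  0.0002] rotz -0.01
[[-0.0014, -0.0082], [-0.002, -0.008], [-0.0025, -0.0079], [-0.0031, -0.0077], [-0.0036, -0.0074], [-0.0042, -0.0072], [-0.0047, -0.0068], [-0.0051, -0.0065], [-0.0056, -0.0061], [-0.006, -0.0057], [-0.0064, -0.0052], [-0.0068, -0.0048], [-0.0071, -0.0043], [-0.0074, -0.0037], [-0.0076, -0.0032], [-0.0079, -0.0026], [-0.008, -0.0021], [-0.0081, -0.0015], [-0.0082, -0.0009], [-0.0083, -0.0003]] 0.11402961777720064 0.014907926401264909
```

>>> {"op": "play_rows", "data": {
  "translation": [
    [0,-0.0014,-0.0082],
    [0,-0.002,-0.008],
    [0,-0.0025,-0.0079],
    [0,-0.0031,-0.0077],
    [0,-0.0036,-0.0074],
    [0,-0.0042,-0.0072],
    [0,-0.0047,-0.0068],
    [0,-0.0051,-0.0065],
    [0,-0.0056,-0.0061],
    [0,-0.006,-0.0057],
    [0,0,0],
    [0,0,0]
  ],
  "delta_rot": [
    [0,0,0],
    [0,0,0],
    [0,0,0],
    [0,0,0],
    [0,0,0],
    [0,0,0],
    [0,0,0],
    [0,0,0],
    [0,0,0],
    [0,0,0],
    [0,0,0],
    [0,0,0]
  ],
  "grip": [-1,-1,-1,-1,-1,-1,-1,-1,-1,-1,-1,-1]
}}

```text
clock: 19.98
tool_pos: [0.4459, -0.0919, 0.177]
eef_rot: [-0.052, 0.999, -0.0, -0.0]
contact_force: [-2.5, 4.2, 2.3]
opening: 0.189
finger_force: 24.8
```

Run:
```python
from h import *
tgt(.4549,-.1658,.160,6)
```

```text
t 19.98 tcp [ 0.4459 -0.0919  0.177 ] yaw 5.98 tilt [ 0. -0. -1.] open 0.189 F [-2.5  4.2  2.3] ff 24.8 minlim [ 0.27  0.72 -0.27  2.17  0.59  0.32  1.17]
tool d [-0.0012 -0.0744 -0.028 ] rotz -0.02
```

>>> {"op": "play_rows", "data": {
  "translation": [
    [0,-0.0064,-0.0054],
    [0,-0.0068,-0.0048],
    [0,-0.0071,-0.0043],
    [0,-0.0074,-0.0037],
    [0,-0.0076,-0.0032],
    [0,-0.0079,-0.0026],
    [0,-0.008,-0.0021],
    [0,-0.0081,-0.0015],
    [0,-0.0082,-0.0009],
    [0,-0.0075,-0.0003],
    [0,0,0],
    [0,0,0],
    [0,0,0]
  ],
  "delta_rot": [
    [0,0,0],
    [0,0,0],
    [0,0,0],
    [0,0,0],
    [0,0,0],
    [0,0,0],
    [0,0,0],
    [0,0,0],
    [0,0,0],
    [0,0,0],
    [0,0,0],
    [0,0,0],
    [0,0,0]
  ],
  "grip": [-1,-1,-1,-1,-1,-1,-1,-1,-1,-1,-1,-1,-1]
}}

```text
clock: 21.6
tool_pos: [0.454, -0.166, 0.2057]
eef_rot: [-0.052, 0.999, 0.001, 0.0]
contact_force: [-0.1, 6.0, -2.1]
opening: 0.186
finger_force: 25.1
```

Run:
```python
from h import *
tgt(.4549,-.1658,.160,6)
s=r.snapshot("side"); t=r.snapshot("top")
cv2.imwrite("pics/up.png",np.hstack([cv2.resize(s[130:310,210:400],None,fx=2.1,fy=2.1),cv2.resize(t[130:310,210:400],None,fx=2.1,fy=2.1)]))
```

```text
t 21.6 tcp [ 0.454  -0.166   0.2057] yaw 5.98 tilt [-0.     0.001 -1.   ] open 0.186 F [-0.1  6.  -2.1] ff 25.1 minlim [ 0.5   0.69 -0.39  2.07  0.55  0.48  1.37]
tool d [-0.0009  0.0001  0.0007] rotz -0.02
```

View pics/up.png

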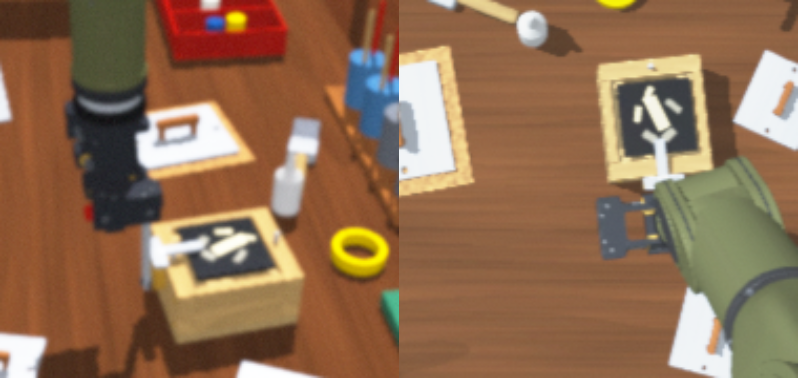

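The lever stands upright in the gripper at left crop (147,255), and the panel has risen to the rim at (230,240). The far pin shows at right crop (650,67), which I use as a last check on the press position before handing in.

Run:
```python
from h import *
p=topl("top",[329.5,161.9],.087)[0]; print(p)
c,s=np.cos(np.radians(6)),np.sin(np.radians(6))
d=p[:2]-[.454,-.166]; print("pin y relative to grip in press frame",-s*d[0]+c*d[1])
if abs(-s*d[0]+c*d[1])<.005: print(r.finish_job())
```

```text
[ 0.65183334 -0.14541496  0.087     ]
pin y relative to grip in press frame -0.00020694350207628442
the job is handed in; nothing more can be done
None
```

The job is handed in: the cover lies flat within about 3 mm of the mat's centre, and the gripper is still holding the lever upright with the panel raised; the judge's verdict was not shown.

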